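# Seat the reference probe in the dry-block heater and set its depth ring

### The job

Take the blue-headed cordless temperature probe from the rack and push it gently through the spring clip in the small thermometer well of the dry-block heater, upright, until its tip stands on the bottom of the well: the depth is not marked, so go by feel. Then slide its orange depth ring down the stem until it lies on the block, so that the depth stays marked, and let go with the probe still standing on the bottom. Never press the tip on the bottom with more than 20 N or the ring on the block with more than 30 N, and leave everything else where it is.

Things in the scene. Friction and masses are not known exactly. Their poses are not given: they have to be found in the camera images.
- probe: Cordless reference probe, 120 mm long, about 70 g, upright in the rack at the start. Origin at its rounded lower tip, +z up its axis. Steel stem 8 mm in diameter with a hemispherical tip, 0 to 82 mm; blue head 16 mm in diameter, 82 to 120 mm (white disc on top): the place to grip, clear of the ring below it. Carries the orange depth ring.
- probe_tip (a point): The lowest point of the probe's tip (the probe's origin).
- probe_head (a point): On the probe's axis, in the middle of the blue head, 101 mm above the tip; the head ends 19 mm above and below this point.
- ring_foot (a point): Centre of the underside of the orange depth ring, 32 mm in diameter, 8 mm thick. It slides on the stem with about 3 N of friction and stays where left; at the start it is 0 to 4 mm below the head (underside 69 to 73 mm above the tip). It stands out 8 mm all round beyond the head: fingers straddling the head can push on its top face, or pinch its rim.
- rack: Fixed blue plastic rack, 62 x 190 x 55 mm high, origin at the centre of its underside, z up. Along its y axis a row of three upright holes, 10 mm wide and 45 mm deep, at y = -60, 0 and +60 mm; the three rods stand in them in any order. Fingers that close along the rack's x axis stay clear of the neighbours.
- heater: Fixed dry-block heater: cream housing 250 (x) x 200 (y) x 86 mm, origin at the centre of its underside, z up, display towards -x. Aluminium block (146 x 136 mm, centred at x = +22) with its flat face 97 mm above the bench. Thermometer well at x = -30, y = 0 mm; wells with capped tubes (caps 16 mm wide, 14 mm above the face) at x = +65, y = -40, 0, +40; empty 13 mm tube wells beside them at x = +30.
- well: The thermometer well, origin at the centre of its mouth, in the plane of the block's face, z up: a small black-ringed upright blind bore, 10 mm wide, on the display side of the block, away from the tubes; the face is free for 60 mm to either y side. Its firm bottom lies 48 to 62 mm down, differently each time, and can only be felt.
- well_clip (a point): Centre of the spring clip in the thermometer well, 14 mm below the mouth: two sprung steel balls on the heater's y sides, 2 mm proud of the bore wall. Pushing the tip past them takes a short peak of 5 to 13 N; after that the stem drags with 2 to 8 N and does not sink by itself. The last 3 mm press in a light sprung contact foot (up to 2.5 N more), then the force climbs steeply.
- spare_probe: Bystander in the rack: a probe of the same shape and size with a grey head and no ring. Origin at its tip, z up.
- glass_rod: Bystander in the rack: green glass stirring rod, 7.6 mm in diameter, 149 mm long. Origin at its lower end, z up.
- tube0: Bystander: sample tube with a yellow cap in a well of the heater's block; origin at the centre of the cap's underside, level with the block's face; cap 16 mm in diameter, 14 mm high.
- tube1: Bystander: sample tube with a red cap in a well of the heater's block; origin at the centre of the cap's underside, level with the block's face; cap 16 mm in diameter, 14 mm high.
- tube2: Bystander: sample tube with a green cap in a well of the heater's block; origin at the centre of the cap's underside, level with the block's face; cap 16 mm in diameter, 14 mm high.
- reagent: Bystander: amber reagent bottle with a green cap, 60 mm in diameter, 130 mm high; origin at the centre of its underside.
- tip_box: Bystander: blue pipette-tip box with a clear lid, 87 x 122 x 68 mm; origin at the centre of its underside.
- forceps: Bystander: steel forceps lying flat, 120 mm long along its y axis, 18 mm wide, 8 mm thick; origin in the middle, on the bench.

How it is judged:
By the outcome, as a careful person would: the job done as asked, in the order asked, and still so for the second after the job is handed in, with the robot touching nothing.
It also fails if it takes over 56 s, if anything falls off the work surface, if the arm or the gripper's body presses on something with over 40 N, if the wrist force passes 120 N, or if a joint passes its speed limit or range.

### The arm

A 7-joint arm with a two-finger parallel gripper is mounted at the origin on the work surface. World frame = base frame: x ahead of the robot, y to its left, z up, the work surface at z = 0. Lengths are in m, angles in rad, forces in N, time in s.
With the tool pointing down it reaches from about 0.4 to 0.925 m from the base axis. Payload 4.1 kg.
Tool frame: the origin (TCP) lies on the centre line of the jaws, within the pads' length; the fingertips stand 19 mm ahead of it and the grasp point (between the pads) is the TCP; z points along the fingers, y is the line along which they close (so a half turn about z gives the same grasp; the last joint's range is limited). The gripper opens to 85 mm and grips with 20 to 120 N. Pads are 22 mm wide; open, the fingers measure 114 mm over their backs; the gripper's body (76 mm by 85 mm) begins 54 mm behind the grasp point. The pads swing forward as they close: fully open they stand 13 mm farther back than shut.
Start: joints at [-1.426, 0.398, 0.045, 1.537, -0.019, 1.207, -0.051], TCP at [0.157, 0.631, 0.228] pointing down, gripper open.
Joint ranges: [-2.82, 2.82], [-0.49, 2.23], [-1.37, 1.46], [0, 2.46], [-1.36, 4.5], [0.23, 2], [-2.94, 2.94]. Speed limits (rad/s): [2.57, 2.57, 3.14, 3.14, 3.14, 3.14, 3.14].

### API

Orientations are given as a 3x3 rotation matrix whose columns are the frame's x, y, z axes.
In Python, from rig import readout, eyes, bot, silhouettes gives the robot as it stands. The module is installed in compiled form; this text tells all that it offers.
- The arm moves only by the shell command python3 -m crank 'ROWS'. ROWS is JSON, one flat list of numbers, 5 for each row, row after row: the opening, from 0 (shut) to 1 (fully open), then the shift along the tool's x, y, z scaled (see below), then the turn about the tool's z scaled (see below). In form: [hand, x, y, z, twist, hand, x, y, z, twist, ...]. A call has 1 to 8 rows; each row is the pose to reach, as a shift and turn from the pose commanded when the call began, along the tool's axes at that moment; what a row does not reach only later rows make up. The controller multiplies each number of a shift by 60 cm and each number of a turn by 0.5 rad. A row lasts 1/8 s, in which the tool goes at most 62.5 mm and 10.7 degrees, less where a joint would pass 70% of its speed; a pose out of reach is approached as far as the arm can. A call with a number of a shift or a turn outside -1 to 1 is refused whole. A call with a gripper value outside its range is refused whole. The fingers move at their own pace and stop on an object; the grip force is fixed at half the most. Time passes only in rows, so rows that repeat a pose let the fingers close. It gives the time, the measured TCP pose, the force, the opening and the grip force at its end, in the units of the state.
- readout.read_state(): the state, without advancing time (a new reading comes with each control period).
- eyes.grab_frame(name): name is "scene" or "top" or "wrist"; returns (picture, depth): 384x512x3 uint8, red, green, blue; 384x512 float32, m along the optical axis (not along the pixel's ray), 0 where there is no reading.
- eyes.camera_info(name): a dict with "vertical_fov" (degrees; the focal length in pixels is half the picture's height over the tangent of half this angle, whatever the lens; pixels are square), "cx", "cy" (the principal point, pixels), "R" (3x3) and "t" (3): a world point X has camera coordinates R X + t. Camera axes: x right, y down, z forward; pixel columns grow to the right and rows downward; lengths in m; the calibration is good to about 2 mm. The wrist camera is an equidistant fisheye: a pixel r from the principal point sees the ray r / f radians off the axis. A picture is of the moment at which its call begins: read the wrist's pose just before it. camera_info takes no time and is no camera call; for the wrist camera it gives the pose at the moment of the call.
- bot.job_done(): hands the job in; it is judged then, once.
Trained networks look in the newest picture that a camera, given by its name, has taken for a name from the list of things; names that differ only in an ending like _2 or _b are one class to them, and where a whole thing is asked for, a point or a joint stands for the part that bears it (a point fixed in the world has none). Each returns a list of dicts, best first, with "conf" (0 to 1); they miss things now and then, are a little off and sometimes report something else, mostly with a low value. They report only what shows in the picture. A call takes as long as a camera call.
- silhouettes(camera, label): "pixels" (384x512 bool, what is visible of it) and "at" ([row, column] in pixels, amid what is visible of it).
The state is a dict: "time_s": time; "joint_positions": joint angles; "qvel": joint speeds; "tau": joint torques, N m; "tool_pos": TCP position; "tcp_rot": TCP orientation; "ft_force": force on the tool from outside, world axes, zero at the start; "moment": the same for the moment, N m; "width": opening from 0.0 (shut) to 1.0 (fully open); "gripper_force": force on a finger pad.
Only numpy, scipy, OpenCV 4.12 (cv2) and the standard library are available. Lean on these libraries where they do the work, as an engineer would, in place of code of your own. Each camera call takes 0.05 s, during which the arm holds its last target. There are 200 camera calls.

## Working session

There is one attempt and no reset: what is moved stays moved. The work goes in short steps, Python scripts to look and compute and a shell command to move; the robot and the scene stay as the last step left them, time stands still between calls to the robot, and variables do not carry over. Pictures are saved under pics/ and viewed, at most 10 in all, crops included, and the job is handed in when it is done.

```bash
mkdir -p pics; cat > h.py <<'E'
import numpy as np, cv2
from rig import readout, eyes, bot, silhouettes
def f_of(i): return 192/np.tan(np.radians(i['vertical_fov'])/2)
def unproj(name,info,rows,cols,d):
    f=f_of(info); x=(cols-info['cx'])/f; y=(rows-info['cy'])/f
    P=np.stack([x*d,y*d,d],-1)
    return (P-np.array(info['t']))@np.array(info['R'])
def ray(info,rc,fish=False):
    f=f_of(info); u=np.array([rc[1]-info['cx'],rc[0]-info['cy']])/f
    if fish:
        r=np.linalg.norm(u); c=np.array([*(u/r*np.sin(r)),np.cos(r)])
    else: c=np.array([*u,1.])
    R=np.array(info['R']); return -R.T@np.array(info['t']), R.T@c
def at_z(info,rc,z,fish=False):
    o,d=ray(info,rc,fish); return o+d*(z-o[2])/d[2]
E
python3 - <<'E'
from h import *
s=readout.read_state(); print(s)
for n in ("scene","top"):
    p,d=eyes.grab_frame(n); i=eyes.camera_info(n); print(n,i)
    cv2.imwrite(f'pics/{n}.png',p[:,:,::-1]); np.savez(f'{n}.npz',p=p,d=d)
    for l in ("probe","ring_foot","rack","heater","well","spare_probe","glass_rod","tube0","tube1","tube2"):
        r=silhouettes(n,l)
        for o in r[:2]:
            m=o['pixels']&(d>0); rr,cc=np.nonzero(m)
            if len(rr)==0: print(l,o['conf'],o['at'],'nodepth');continue
            W=unproj(n,i,rr,cc,d[m]); top=W[W[:,2]>np.percentile(W[:,2],90)-.004]
            print(l,round(o['conf'],2),np.round(o['at']),len(rr),'med',np.round(np.median(W,0),4),'top',np.round(top.mean(0),4))
E
```

```text
{'time_s': 0.0, 'joint_positions': array([-1.42597461,  0.39920046,  0.04503229,  1.53787052, -0.01870089,
        1.206901  , -0.05067957]), 'qvel': array([ 3.77816636e-04, -2.54427206e-04, -1.01985648e-03, -6.76189911e-05,
       -7.33735698e-04,  1.38668729e-03,  8.73813362e-04]), 'tau': array([ 2.40215659e-04, -4.75127828e+01,  1.36485133e+00, -2.54211080e+01,
        1.15461240e-02,  9.74485913e-03,  1.52313652e-05]), 'tool_pos': array([0.15674277, 0.63016191, 0.22716219]), 'tcp_rot': array([[-9.70454770e-01,  2.41282869e-01, -3.41041526e-04],
       [ 2.41283073e-01,  9.70452864e-01, -1.92793498e-03],
       [-1.34212957e-04, -1.95326124e-03, -9.99998083e-01]]), 'ft_force': array([0.19298184, 0.6924932 , 0.66728421]), 'moment': array([-0.00769165,  0.01960158,  0.01374293]), 'gripper_force': 0.0, 'width': 1.0025100172176769}
scene {'vertical_fov': 55.41228920719747, 'cx': 258.36975466405266, 'cy': 184.3905749874434, 'R': array([[-0.68725877,  0.72630574,  0.01246457],
       [ 0.54547654,  0.52733093, -0.65144258],
       [-0.47971943, -0.44091049, -0.75859555]]), 't': array([ 
[... 989 characters left out ...]
.] 45 med [0.6662 0.1848 0.1096] top [0.6646 0.1843 0.1103]
top {'vertical_fov': 54.56198451613513, 'cx': 256.5852937229489, 'cy': 193.3527790650109, 'R': array([[ 0.02840423, -0.99951983, -0.01238193],
       [-0.98722949, -0.02610821, -0.15715056],
       [ 0.15675183,  0.01668755, -0.98749703]]), 't': array([0.05203882, 0.59198187, 1.22144251])}
ring_foot 0.4 [239. 340.] 46 med [ 0.4449 -0.2076  0.0885] top [ 0.4442 -0.2098  0.0912]
rack 0.72 [235. 353.] 1069 med [ 0.4609 -0.2673  0.0558] top [ 0.4609 -0.2692  0.0616]
heater 0.6 [190. 234.] 4587 med [0.5884 0.1488 0.0887] top [0.616  0.1466 0.0986]
spare_probe 0.41 [227. 380.] 37 med [ 0.4782 -0.3249  0.1209] top [ 0.4796 -0.3271  0.1323]
```

```bash
python3 -c "
import cv2,numpy as np
a=cv2.imread('pics/scene.png');b=cv2.imread('pics/top.png')
cv2.imwrite('pics/both.png',cv2.resize(np.hstack([a,b]),(800,300),interpolation=cv2.INTER_AREA))"
```

```text
(no output)
```

View pics/top.png

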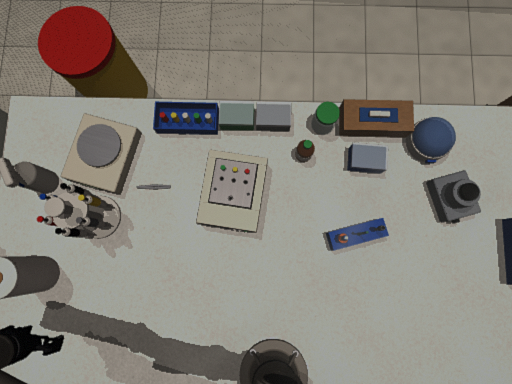

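View pics/scene.png

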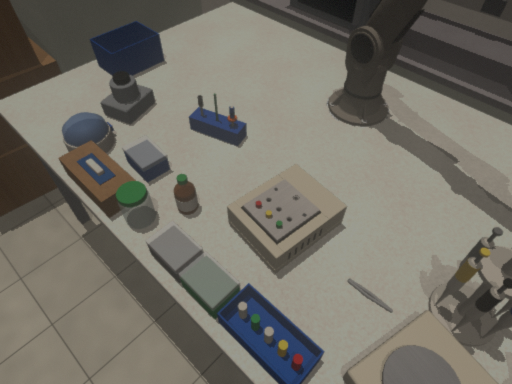

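The top view shows the rack at about (row 235, col 355), its nearest rod carrying the orange ring at (239, 340), and the heater at (190, 234), display side towards the robot. Next I go above the heater for a wrist look.

```bash
python3 -m crank '[1,-0.37,-0.31,-0.12,0, 1,-0.744,-0.625,-0.12,0, 1,-0.744,-0.625,-0.12,0, 1,-0.744,-0.625,-0.12,0, 1,-0.744,-0.625,-0.12,0, 1,-0.744,-0.625,-0.12,0, 1,-0.744,-0.625,-0.12,0, 1,-0.744,-0.625,-0.12,0]'
python3 -m crank '[1,0,0,0,0,1,0,0,0,0,1,0,0,0,0]'
cat > look.py <<'E'
import sys
from h import *
s=readout.read_state(); print(s['time_s'],s['tool_pos'],s['joint_positions'])
i=eyes.camera_info('wrist'); p,d=eyes.grab_frame('wrist')
import pickle; pickle.dump((p,d,i,s),open(sys.argv[1]+'.pkl','wb'))
cv2.imwrite(f'pics/{sys.argv[1]}.png',p[:,:,::-1])
f=f_of(i); print(f,i['cx'],i['cy'],'campos',-np.array(i['R']).T@i['t'])
for a in sys.argv[2:]:
    l,z=a.split(':')
    for o in silhouettes('wrist',l)[:3]:
        print(l,round(o['conf'],2),np.round(o['at'],1),o['pixels'].sum(),np.round(at_z(i,o['at'],float(z),True),4))
E
python3 look.py w1 well:0.097 tube0:0.111 tube1:0.111 tube2:0.111 heater:0.09
```

```text
time_s: 2.1
tool_pos: [0.4492, 0.2282, 0.2913]
tcp_rot: [[-0.97, 0.241, 0.001], [0.241, 0.97, 0.001], [-0.001, 0.001, -1.0]]
ft_force: [-0.1, 0.8, -0.3]
width: 1.005
gripper_force: 0.0
time_s: 2.48
tool_pos: [0.4471, 0.2316, 0.2904]
tcp_rot: [[-0.971, 0.238, -0.001], [0.238, 0.971, 0.0], [0.001, 0.0, -1.0]]
ft_force: [-0.3, -0.4, 0.9]
width: 1.0
gripper_force: 0.0
2.475 [0.44711482 0.23159159 0.29040312] [-0.88721442  0.09145449  0.3509151   1.79777498 -0.03363102  1.2585445
  0.80313262]
297.3186396354542 253.3570161123681 187.30153170437393 campos [0.37384982 0.24902328 0.43406154]
tube0 0.7 [314.6 254.5] 120 [0.6532 0.1824 0.111 ]
tube0 0.68 [316.2 203.5] 103 [0.641  0.1102 0.111 ]
tube1 0.7 [314.6 254.5] 120 [0.6532 0.1824 0.111 ]
tube1 0.68 [316.2 203.5] 103 [0.641  0.1102 0.111 ]
tube2 0.7 [314.6 254.5] 120 [0.6532 0.1824 0.111 ]
tube2 0.68 [316.2 203.5] 103 [0.641  0.1102 0.111 ]
heater 0.97 [245.4 224. ] 19304 [0.5449 0.1677 0.09  ]
```

View pics/w1.png

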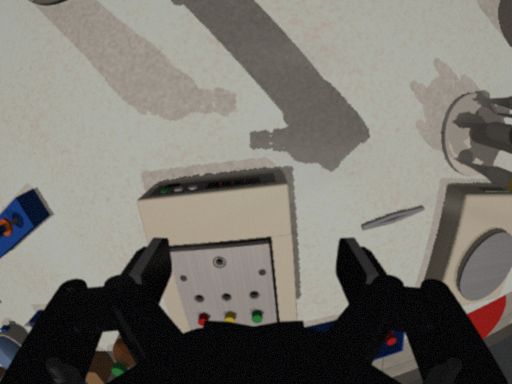

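The wrist view shows the heater with the black-ringed well at about (row 262, col 219) and the caps at row ~317. The rack's orange ring is at the left edge (228, 5).

```bash
cat > well.py <<'E'
from h import *
import pickle,sys
def wellpix(p,guess,r=9):
    g=cv2.cvtColor(p,cv2.COLOR_RGB2GRAY).astype(float); y,x=int(guess[0]),int(guess[1])
    w=g[y-r:y+r+1,x-r:x+r+1]; bg=np.median(w); m=np.clip(bg-w-15,0,None)
    yy,xx=np.mgrid[y-r:y+r+1,x-r:x+r+1]
    return np.array([(m*yy).sum()/m.sum(),(m*xx).sum()/m.sum()])
if __name__=='__main__':
    p,d,i,s=pickle.load(open(sys.argv[1]+'.pkl','rb'))
    c=wellpix(p,(float(sys.argv[2]),float(sys.argv[3])))
    print(c,at_z(i,c,.097,True))
    R=np.array(i['R']);print('optical axis',R[2])
E
python3 well.py w1 262 219
python3 - <<'E'
from h import *
from well import wellpix
import pickle
p,d,i,s=pickle.load(open('w1.pkl','rb'))
tiles=[cv2.resize(p[235:335,160:290],None,fx=4,fy=4)]
for n in('scene','top'):
    z=np.load(n+'.npz'); P=z['p']; ii=eyes.camera_info(n)
    R,t=np.array(ii['R']),np.array(ii['t']); f=f_of(ii)
    for w in ([.565,.158,.097],[.447,-.209,.12]):
        c=R@np.array(w)+t; u=np.array([f*c[1]/c[2]+ii['cy'],f*c[0]/c[2]+ii['cx']]); print(n,u)
        a,b=u.astype(int); tiles.append(cv2.resize(P[a-25:a+25,b-33:b+32],(390,300),interpolation=cv2.INTER_CUBIC))
im=np.vstack([np.hstack(tiles[1:3]),np.hstack(tiles[3:5])])
cv2.imwrite('pics/zoom.png',im[:,:,::-1])
E
```

```text
[261.38619088 219.13682432] [0.56326628 0.15630205 0.097     ]
optical axis [ 0.28585582 -0.0692295  -0.95576866]
scene [197.94502967 295.94853205]
scene [110.14181943 231.48060148]
top [197.88954793 228.73231239]
top [237.0561513  343.21901712]
```

View pics/zoom.png

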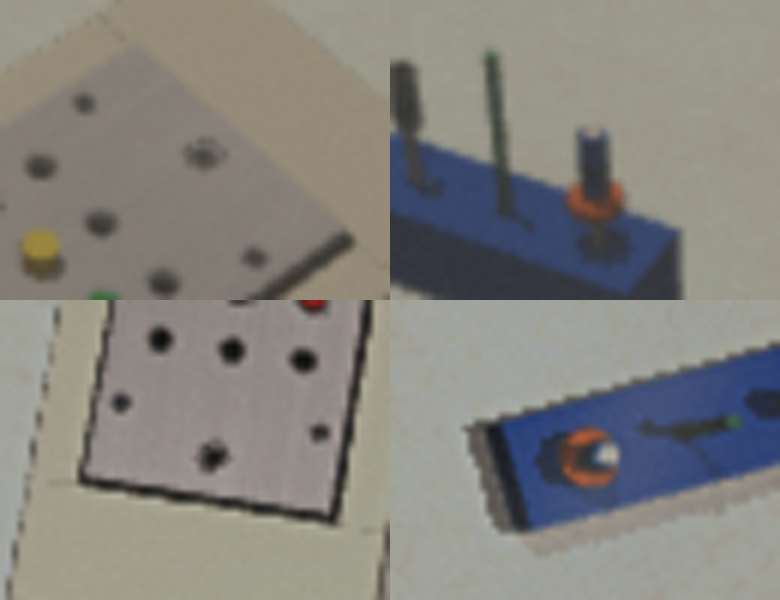

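Zooms: well at scene (197.5, 296.2) and top (198.2, 230.5). The blue-headed probe's white disc is at scene (106.7, 231.8) and top (237.8, 346.2).

```bash
python3 - <<'E'
from h import *
for n,w,q in(('scene',(197.5,296.2),(106.7,231.8)),('top',(198.2,230.5),(237.8,346.2))):
    i=eyes.camera_info(n); print(n,at_z(i,w,.097),at_z(i,q,.130))
    z=np.load(n+'.npz')
s=readout.read_state(); R=s['tcp_rot']
d=np.array([.447,-.211,.29])-s['tool_pos']; print('tool',R.T@d, (R.T@d)/.6)
# rack yaw from the depth of its top face
z=np.load('top.npz'); i=eyes.camera_info('top'); rr,cc=np.mgrid[205:265,315:400]
W=unproj('top',i,rr.ravel(),cc.ravel(),z['d'][rr,cc].ravel()); m=(W[:,2]>.047)&(W[:,2]<.063)
print(cv2.minAreaRect(W[m,:2].astype(np.float32)*1000))
rr,cc=np.mgrid[150:235,190:275]
W=unproj('top',i,rr.ravel(),cc.ravel(),z['d'][rr,cc].ravel()); m=(W[:,2]>.08)&(W[:,2]<.105)
print(cv2.minAreaRect(W[m,:2].astype(np.float32)*1000))
E
```

```text
scene [0.56337453 0.15751835 0.097     ] [ 0.44279046 -0.21129511  0.13      ]
top [0.5641292  0.15217838 0.097     ] [ 0.44448415 -0.21606279  0.13      ]
tool [-0.10515655 -0.42868658  0.00060162] [-0.17526092 -0.71447763  0.0010027 ]
((462.7431945800781, -272.1756286621094), (61.792938232421875, 191.42001342773438), 16.51688003540039)
((595.2217407226562, 149.85186767578125), (200.03099060058594, 250.90638732910156), 82.72028350830078)
```

```bash
python3 -m crank '[1,-0.18,-0.72,0,1,1,-0.18,-0.72,0,1,1,-0.18,-0.72,0,1,1,-0.18,-0.72,0,1,1,-0.18,-0.72,0,1,1,-0.18,-0.72,0,1,1,-0.18,-0.72,0,1,1,-0.18,-0.72,0,1]'
python3 - <<'E'
from h import *
s=readout.read_state(); R=s['tcp_rot']
d=np.array([.444,-.213,.26])-s['tool_pos']; print((R.T@d)/.6,np.degrees(np.arctan2(R[1,1],R[0,1])),s['joint_positions'])
E
```

```text
time_s: 3.78
tool_pos: [0.4473, -0.2205, 0.2911]
tcp_rot: [[-0.73, 0.684, 0.0], [0.684, 0.73, -0.003], [-0.002, -0.002, -1.0]]
ft_force: [0.0, 0.1, 0.4]
width: 1.0
gripper_force: 0.0
[0.01268547 0.00537604 0.05183835] 46.879759689500744 [-0.40794008  0.10249322  0.84705364  1.81669561 -0.07837737  1.25649786
  1.2788867 ]
```

```bash
python3 -m crank '[1,0.012,0.005,0.05,1,1,0.012,0.005,0.05,1,1,0.012,0.005,0.05,1,1,0.012,0.005,0.05,1,1,0.012,0.005,0.05,1]' | head -3
python3 look.py w2 probe:0.11 ring_foot:0.085 probe_head:0.11
```

```text
time_s: 4.4
tool_pos: [0.4458, -0.2076, 0.2606]
tcp_rot: [[-0.324, 0.946, 0.0], [0.946, 0.324, 0.0], [0.0, 0.0, -1.0]]
4.4 [ 0.44575195 -0.20759226  0.26064992] [-0.45862923  0.11983933  0.88524701  1.87613733 -0.10031171  1.19116027
  0.79040512]
297.3186396354542 253.3570161123681 187.30153170437393 campos [ 0.42097426 -0.13697713  0.40427983]
probe 0.19 [165.4 251.3] 377 [ 0.441 -0.201  0.11 ]
ring_foot 0.67 [166.9 254.2] 382 [ 0.4463 -0.2071  0.085 ]
ring_foot 0.5 [172. 251.] 690 [ 0.4448 -0.2137  0.085 ]
probe_head 0.8 [170.4 247.3] 695 [ 0.4389 -0.2073  0.11  ]
```

View pics/w2.png

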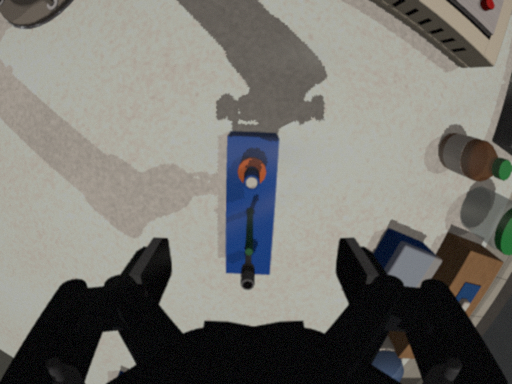

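The wrist view shows the white disc at about (183, 251) on the blue head, with the orange ring around it at about (170, 252), and the green rod and grey probe beyond.

```bash
cat > disc.py <<'E'
from h import *
import pickle,sys
p,d,i,s=pickle.load(open(sys.argv[1]+'.pkl','rb')); z=float(sys.argv[2])
hsv=cv2.cvtColor(p,cv2.COLOR_RGB2HSV).astype(int); 
yy,xx=np.mgrid[:384,:512]; box=(abs(yy-180)<30)&(abs(xx-252)<30)
w=box&(hsv[...,1]<70)&(hsv[...,2]>120)&(xx>235)&(xx<268)&(yy>160)
n,l,st,c=cv2.connectedComponentsWithStats(w.astype(np.uint8))
k=1+np.argmax(st[1:,4]); print(st[k],c[k][::-1]); P=at_z(i,c[k][::-1],z,True); print('disc',P)
o=box&(hsv[...,0]<14)&(hsv[...,1]>140)&(hsv[...,2]>90)
(cx,cy),r=cv2.minEnclosingCircle(np.argwhere(o)[:,::-1].astype(np.float32)); print('ring',cy,cx,r,at_z(i,(cy,cx),.087,True))
q=at_z(i,c[k][::-1],z,True); R=s['tcp_rot']; print('move',R.T@(np.array([q[0],q[1],.115])-s['tool_pos'])/.6, np.degrees(np.arctan2(R[1,1],R[0,1])))
E
python3 disc.py w2 .130
```

```text
[246 177  12  12 105] [182.20952381 251.17142857]
disc [ 0.44487336 -0.21239436  0.13      ]
ring 171.267333984375 251.47772216796875 13.585091590881348 [ 0.44491134 -0.21225375  0.087     ]
move [-0.00718996 -0.00404778  0.24274599] 18.9093508863886
```

```bash
python3 -m crank '[0.7,-0.007,-0.004,0.1,0.08, 0.5,-0.007,-0.004,0.2,0.08, 0.5,-0.007,-0.004,0.243,0.08, 0.5,-0.007,-0.004,0.243,0.08, 0.5,-0.007,-0.004,0.243,0.08]'
python3 -m crank '[0,0,0,0,0,0,0,0,0,0,0,0,0,0,0,0,0,0,0,0,0,0,0,0,0,0,0,0,0,0]'
```

```text
time_s: 5.22
tool_pos: [0.4456, -0.2137, 0.1161]
tcp_rot: [[-0.283, 0.959, 0.002], [0.959, 0.283, -0.001], [-0.001, 0.002, -1.0]]
ft_force: [-0.7, 0.5, 0.7]
width: 0.502
gripper_force: 0.0
time_s: 5.98
tool_pos: [0.4458, -0.2136, 0.116]
tcp_rot: [[-0.283, 0.959, 0.003], [0.959, 0.283, -0.001], [-0.001, 0.002, -1.0]]
ft_force: [0.8, -0.0, 5.9]
width: 0.153
gripper_force: 58.6
```

```bash
python3 -m crank '[0,0,0,-0.03,0,0,0,0,-0.1,0,0,0,0,-0.18,0,0,0,0,-0.26,0,0,0,0,-0.26,0]'
python3 -m crank '[0,0.13,0.09,0,-0.3,0,0.27,0.18,0,-0.6,0,0.4,0.27,0,-0.9,0,0.53,0.36,0,-1,0,0.53,0.36,0,-1,0,0.53,0.36,0,-1,0,0.53,0.36,0,-1,0,0.53,0.36,0,-1]'
python3 -m crank '[0,0,0,0,-1,0,0,0,0,-1,0,0,0,0,-1,0,0,0,0,-1]'
python3 - <<'E'
from h import *
s=readout.read_state(); R=s['tcp_rot']
d=np.array([.5645,.1555,.23])-s['tool_pos']; print((R.T@d)/.6,np.degrees(np.arctan2(R[1,1],R[0,1])),s['joint_positions'])
E
```

```text
time_s: 6.6
tool_pos: [0.4465, -0.2144, 0.275]
tcp_rot: [[-0.283, 0.959, 0.008], [0.959, 0.283, -0.001], [-0.003, 0.008, -1.0]]
ft_force: [-0.2, -1.0, -2.1]
width: 0.151
gripper_force: 59.0
time_s: 7.6
tool_pos: [0.5609, 0.1529, 0.2699]
tcp_rot: [[-0.709, 0.705, -0.002], [0.705, 0.709, -0.002], [0.0, -0.003, -1.0]]
ft_force: [0.1, -1.1, -1.0]
width: 0.145
gripper_force: 58.9
time_s: 8.1
tool_pos: [0.5613, 0.1502, 0.271]
tcp_rot: [[-0.958, 0.285, -0.0], [0.285, 0.958, -0.0], [0.0, -0.001, -1.0]]
ft_force: [0.5, 0.1, -0.7]
width: 0.148
gripper_force: 58.9
[-0.00260126  0.01009129  0.06830507] 73.43536660855405 [-0.77202287  0.27666092  0.54343487  1.6596757  -0.14921243  1.2474631
  1.08390887]
```

```bash
python3 -m crank '[0,-0.003,0.01,0.03,-0.32,0,-0.003,0.01,0.068,-0.32,0,-0.003,0.01,0.068,-0.32,0,-0.003,0.01,0.068,-0.32]'
python3 look.py w3 probe:0.2 ring_foot:0.19 well:0.097 tube0:0.111
```

```text
time_s: 8.6
tool_pos: [0.5655, 0.1575, 0.231]
tcp_rot: [[-0.992, 0.126, 0.001], [0.126, 0.992, 0.0], [-0.001, 0.0, -1.0]]
ft_force: [0.9, 0.2, -0.9]
width: 0.146
gripper_force: 58.9
8.6 [0.56552111 0.15749518 0.23096486] [-0.74667273  0.3141413   0.50636494  1.70026866 -0.16344724  1.16822756
  1.24786326]
297.3186396354542 253.3570161123681 187.30153170437393 campos [0.49040584 0.16653277 0.37447472]
probe 0.81 [220.2 256.7] 2413 [0.5662 0.1593 0.2   ]
probe 0.67 [170.8 439.2] 563 [0.5485 0.2899 0.2   ]
ring_foot 0.56 [210.  251.8] 1011 [0.5627 0.1565 0.19  ]
tube0 0.53 [269.8 248.8] 144 [0.6603 0.1404 0.111 ]
```

View pics/w3.png

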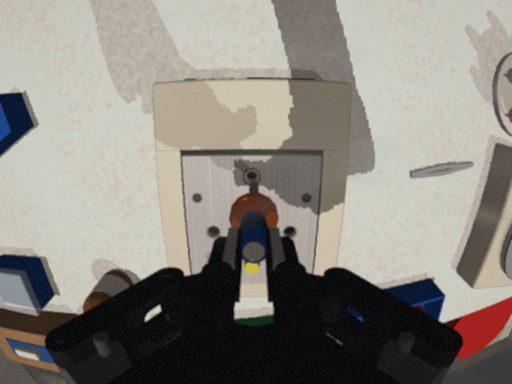

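The wrist view shows the well at about (176, 252), with the stem's tip just below it at about (185, 254) and the ring clear. I zoom in and compare projections.

```bash
cat > proj.py <<'E'
from h import *
import pickle,sys
def pf(i,X):
    c=np.array(i['R'])@np.array(X)+i['t']; r=np.hypot(c[0],c[1]); th=np.arctan2(r,c[2]); f=f_of(i)
    return np.array([i['cy']+f*th*c[1]/r, i['cx']+f*th*c[0]/r])
E
python3 - <<'E'
from proj import *
p,d,i,s=pickle.load(open('w3.pkl','rb'))
T=s['tool_pos']; a=s['tcp_rot'][:,2]
for h in (.106,.102,.09,.08): print(h,pf(i,T+a*h))
for w in ([.5634,.1563,.097],[.5634,.1575,.097],[.5654,.1537,.097]): print(w,pf(i,w))
# stem angle etc
cv2.imwrite('pics/w3z.png',cv2.resize(p[155:275,205:305],None,fx=5,fy=5,interpolation=cv2.INTER_CUBIC)[:,:,::-1])
E
```

```text
0.106 [185.63174101 253.64003331]
0.102 [186.97191137 253.64841386]
0.09 [191.24265413 253.67509379]
0.08 [195.11737336 253.69926478]
[0.5634, 0.1563, 0.097] [175.16531979 252.04433031]
[0.5634, 0.1575, 0.097] [175.01329924 253.27745337]
[0.5654, 0.1537, 0.097] [177.47584651 249.64223486]
```

View pics/w3z.png

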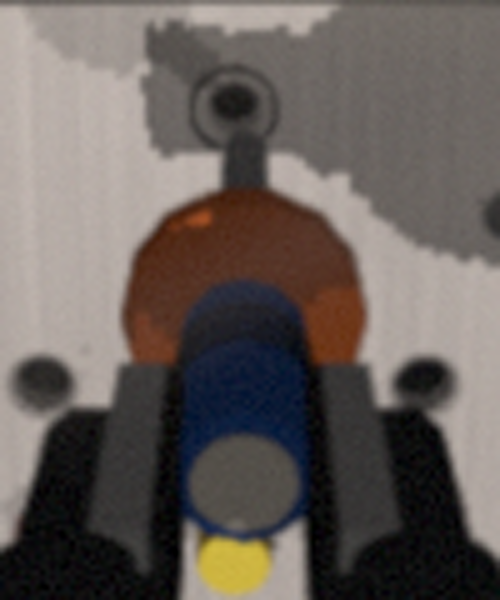

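```bash
python3 -m crank '[0,0.002,-0.004,0.02,0,0,0.002,-0.004,0.036,0,0,0.002,-0.004,0.036,0,0,0.002,-0.004,0.036,0]'
python3 look.py w4
python3 - <<'E'
from proj import *
p,d,i,s=pickle.load(open('w4.pkl','rb'))
T=s['tool_pos']; a=s['tcp_rot'][:,2]
for h in (.106,.09): print(h,pf(i,T+a*h))
w=[.564,.1557,.097]; print(pf(i,w),pf(i,np.add(w,[.001,0,0])),pf(i,np.add(w,[0,.001,0])))
c=cv2.convertScaleAbs(p[150:210,215:295],alpha=1.6)
cv2.imwrite('pics/w4z.png',cv2.resize(c,None,fx=10,fy=10,interpolation=cv2.INTER_CUBIC)[:,:,::-1])
E
```

```text
time_s: 9.35
tool_pos: [0.5637, 0.1562, 0.2084]
tcp_rot: [[-0.992, 0.123, 0.0], [0.123, 0.992, -0.0], [-0.0, -0.0, -1.0]]
ft_force: [0.3, 0.4, -0.9]
width: 0.144
gripper_force: 58.9
9.35 [0.56370915 0.15616159 0.20840357] [-0.74044883  0.33044573  0.50079095  1.73201894 -0.17363901  1.12321775
  1.26014806]
297.3186396354542 253.3570161123681 187.30153170437393 campos [0.48871957 0.16502192 0.35198946]
0.106 [185.64063377 253.67659498]
0.09 [191.25213808 253.71405759]
[184.25918769 253.1963481 ] [185.32096314 253.33490131] [184.12612584 254.30546964]
```

View pics/w4z.png

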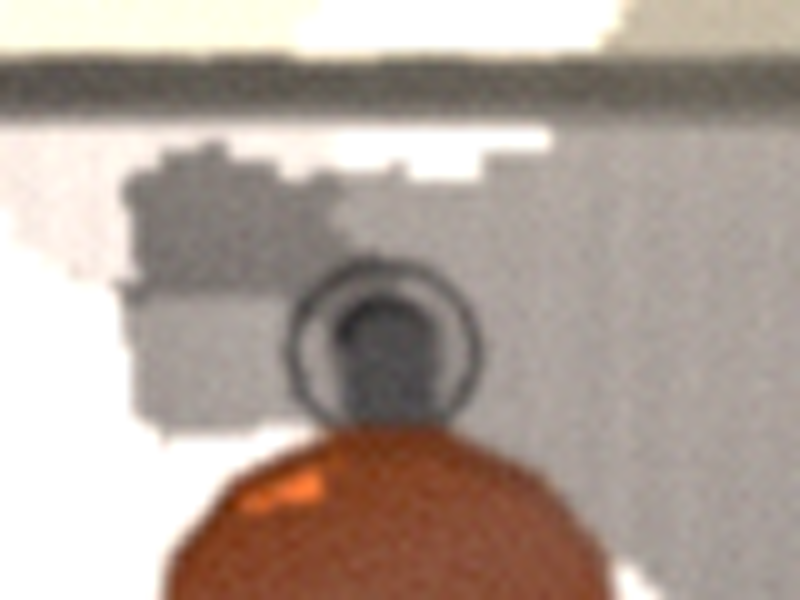

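The zoom shows the black ring centred at about (184.8, 253.2) and the stem at col 253.75, so a correction of under 1 mm is needed.

```bash
python3 -m crank '[0,-0.0015,-0.0008,0,0,0,-0.0015,-0.0008,0.008,0,0,-0.0015,-0.0008,0.016,0,0,-0.0015,-0.0008,0.022,0,0,-0.0015,-0.0008,0.022,0]'
```

```text
time_s: 10.02
tool_pos: [0.5642, 0.1555, 0.1948]
tcp_rot: [[-0.992, 0.123, -0.001], [0.123, 0.992, -0.0], [0.001, -0.0, -1.0]]
ft_force: [0.5, -0.0, -1.5]
width: 0.149
gripper_force: 58.9
```

```bash
python3 -m crank '[0,0,0,0.004,0,0,0,0,0.008,0,0,0,0,0.012,0]'; python3 -m crank '[0,0,0,0.004,0,0,0,0,0.008,0,0,0,0,0.012,0,0,0,0,0.016,0,0,0,0,0.02,0,0,0,0,0.02,0]'
```

```text
time_s: 10.4
tool_pos: [0.5647, 0.1555, 0.1883]
tcp_rot: [[-0.992, 0.123, 0.001], [0.123, 0.992, 0.0], [-0.001, 0.0, -1.0]]
ft_force: [-0.4, 0.2, 3.8]
width: 0.148
gripper_force: 59.5
time_s: 11.15
tool_pos: [0.5638, 0.1556, 0.1751]
tcp_rot: [[-0.992, 0.123, -0.001], [0.123, 0.992, -0.0], [0.001, -0.0, -1.0]]
ft_force: [0.7, 0.2, -1.4]
width: 0.146
gripper_force: 58.8
```

```bash
python3 -m crank '[0,0,0,0.004,0,0,0,0,0.008,0,0,0,0,0.012,0]'; python3 -m crank '[0,0,0,0.004,0,0,0,0,0.008,0,0,0,0,0.012,0]'; python3 -m crank '[0,0,0,0.002,0,0,0,0,0.004,0]'
```

```text
time_s: 11.52
tool_pos: [0.5646, 0.1556, 0.169]
tcp_rot: [[-0.992, 0.123, 0.0], [0.123, 0.992, 0.0], [-0.0, 0.0, -1.0]]
ft_force: [-0.2, -0.4, 3.3]
width: 0.142
gripper_force: 59.2
time_s: 11.9
tool_pos: [0.5645, 0.1556, 0.1616]
tcp_rot: [[-0.992, 0.123, 0.0], [0.123, 0.992, 0.0], [-0.0, 0.0, -1.0]]
ft_force: [-0.2, 0.0, 1.7]
width: 0.144
gripper_force: 59.2
time_s: 12.15
tool_pos: [0.5645, 0.1556, 0.1593]
tcp_rot: [[-0.992, 0.123, 0.0], [0.123, 0.992, 0.0], [-0.0, 0.0, -1.0]]
ft_force: [0.2, 0.1, 3.0]
width: 0.15
gripper_force: 59.2
```

```bash
cat > ok.py <<'E'
import sys
from rig import readout
s=readout.read_state(); f=s['ft_force']; print(round(s['time_s'],2),round(s['tool_pos'][2],4),f.round(1),s['moment'].round(2))
sys.exit(0 if f[2]<float(sys.argv[1]) else 1)
E
C="python3 -m crank"; N=/dev/null
$C '[0,0,0,0.002,0]' >$N && python3 ok.py 7 && $C '[0,0,0,0.002,0]' >$N && python3 ok.py 7 && $C '[0,0,0,0.002,0]' >$N && python3 ok.py 7 && $C '[0,0,0,0.001,0]' >$N && python3 ok.py 7 && $C '[0,0,0,0.001,0]' >$N && python3 ok.py 7 && $C '[0,0,0,0.001,0]' >$N && python3 ok.py 7 && $C '[0,0,0,0.001,0]' >$N && python3 ok.py 7 && $C '[0,0,0,0.001,0]' >$N && python3 ok.py 7 && $C '[0,0,0,0.001,0]' >$N && python3 ok.py 7 && $C '[0,0,0,0.001,0]' >$N && python3 ok.py 7
```

```text
12.28 0.1581 [-0.3  0.2  5. ] [ 0.05 -0.06  0.06]
12.4 0.157 [-0.5  0.9  5.8] [ 0.02 -0.01  0.01]
12.53 0.1558 [-0.3  0.   5.5] [ 0.03  0.01 -0.03]
12.65 0.1551 [-1.2 -0.2  3.6] [ 0.06 -0.01 -0.01]
12.78 0.1548 [-0.6  0.5  4.1] [ 0.05 -0.05  0.03]
12.9 0.1544 [-1.   0.2  7.9] [-0.06  0.16 -0.01]
```

```bash
C="python3 -m crank"; N=/dev/null
$C '[0,0,0,0,0]' >$N; python3 ok.py 9 && $C '[0,0,0,0.001,0]' >$N && python3 ok.py 9 && $C '[0,0,0,0.001,0]' >$N && python3 ok.py 9 && $C '[0,0,0,0.001,0]' >$N && python3 ok.py 9 && $C '[0,0,0,0.001,0]' >$N && python3 ok.py 9
```

```text
13.03 0.1544 [-0.6 -0.2  5.9] [-0.01  0.06  0.01]
13.15 0.1543 [-0.6 -0.2  6.2] [-0.12  0.16  0.03]
13.28 0.1539 [-2.  -0.3 10.1] [-0.12  0.2   0.05]
```

```bash
C="python3 -m crank"; N=/dev/null
$C '[0,0,0,0,0]' >$N; python3 ok.py 11 && $C '[0,0,0,0.0005,0]' >$N && python3 ok.py 12 && $C '[0,0,0,0.0005,0]' >$N && python3 ok.py 12 && $C '[0,0,0,0.0005,0]' >$N && python3 ok.py 12 && $C '[0,0,0,0.0005,0]' >$N && python3 ok.py 12;  $C '[0,0,0,0,0]' >$N; python3 ok.py 11
```

```text
13.4 0.1539 [-0.9  0.2  9.5] [-0.14  0.14 -0.04]
13.53 0.1539 [-1.4  0.1 10.1] [-0.1   0.15  0.03]
13.65 0.1538 [-0.8 -0.4 12.7] [-0.18  0.25 -0.03]
13.78 0.1538 [-0.6  0.7 11.7] [-0.12  0.25 -0.01]
```

```bash
python3 -m crank '[0.22,0,0,0,0,0.22,0,0,0,0,0.22,0,0,0,0,0.22,0,0,0,0]'; python3 look.py w5 probe:0.15; python3 - <<'E'
from proj import *
p,d,i,s=pickle.load(open('w5.pkl','rb'))
cv2.imwrite('pics/w5z.png',cv2.resize(p[150:300,180:330],None,fx=4,fy=4,interpolation=cv2.INTER_CUBIC)[:,:,::-1])
E
```

```text
time_s: 14.28
tool_pos: [0.5641, 0.1555, 0.1516]
tcp_rot: [[-0.992, 0.123, -0.001], [0.123, 0.992, -0.0], [0.001, -0.0, -1.0]]
ft_force: [-0.4, -0.2, -0.1]
width: 0.22
gripper_force: 0.0
14.275 [0.56408173 0.15545793 0.15161945] [-0.72036249  0.38904863  0.48304721  1.79172859 -0.20919638  1.01247386
  1.29072714]
297.3186396354542 253.3570161123681 187.30153170437393 campos [0.4892469  0.16437238 0.29527163]
probe 0.95 [227.4 255.7] 2519 [0.5561 0.1574 0.15  ]
probe 0.26 [186.7 473.9] 627 [0.5505 0.2971 0.15  ]
```

View pics/w5z.png

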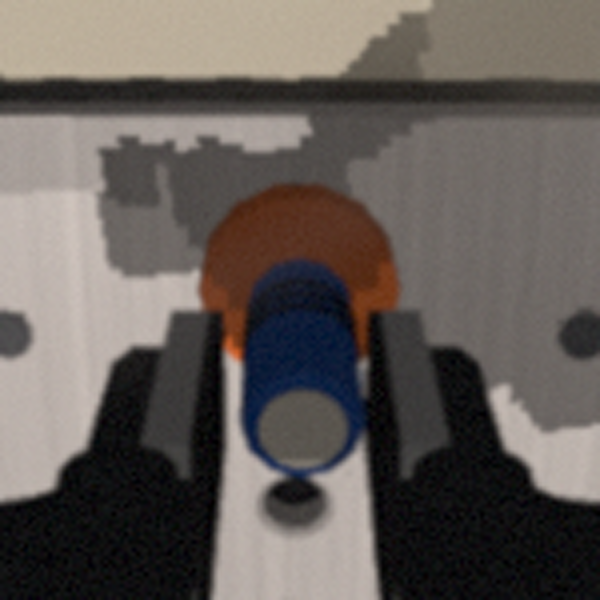

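The zoom shows the pads clear of the blue head on both sides and over the ring's rim (ring cols 200–400, pads' inner edges at 222 and 368). Next I push the ring down.

```bash
C="python3 -m crank"; N=/dev/null
$C '[0.22,0,0,0.005,0,0.22,0,0,0.01,0]' >$N && python3 ok.py 8 && $C '[0.22,0,0,0.005,0]' >$N && python3 ok.py 8 && $C '[0.22,0,0,0.005,0]' >$N && python3 ok.py 8 && $C '[0.22,0,0,0.005,0]' >$N && python3 ok.py 8 && $C '[0.22,0,0,0.005,0]' >$N && python3 ok.py 8 && $C '[0.22,0,0,0.003,0]' >$N && python3 ok.py 8 && $C '[0.22,0,0,0.003,0]' >$N && python3 ok.py 8  && $C '[0.22,0,0,0.002,0]' >$N && python3 ok.py 8 && $C '[0.22,0,0,0.002,0]' >$N && python3 ok.py 8
```

```text
14.62 0.1458 [0.2 0.  0.3] [-0.05 -0.   -0.01]
14.75 0.1428 [0.  0.2 0.6] [ 0.03  0.03 -0.05]
14.88 0.1398 [ 0.1  0.  -0.5] [-0.04 -0.04 -0.03]
15.0 0.1368 [ 0.5 -0.1  0.3] [-0.01  0.    0.03]
15.12 0.1338 [-0.3 -0.5  0.4] [ 0.02 -0.07  0.04]
15.25 0.132 [-0.2  0.4 -0.6] [-0.    0.04 -0.02]
15.38 0.1304 [ 0.  -0.2  0.3] [-0.04  0.01 -0.  ]
15.5 0.1292 [0.1 0.1 0.1] [-0.06  0.03 -0.06]
15.62 0.1281 [-0.1 -0.6  0.6] [-0.01 -0.06 -0.02]
```

```bash
python3 look.py w6 ; python3 - <<'E'
from proj import *
for n in('w3','w4','w5','w6'):
    p,d,i,s=pickle.load(open(n+'.pkl','rb')); h=cv2.cvtColor(p,cv2.COLOR_RGB2HSV).astype(int)
    yy,xx=np.mgrid[:384,:512]
    m=((h[...,0]<15)&(h[...,1]>120)&(h[...,2]>50)&(abs(xx-254)<35)&(yy>150)&(yy<260))
    nn,l,st,c=cv2.connectedComponentsWithStats(m.astype(np.uint8)); k=1+np.argmax(st[1:,4]); print(n,st[k],c[k])
    T=s['tool_pos']
    # depth-derived world z of ring pixels
    rr,cc=np.nonzero(l==k); dd=d[rr,cc]; ok=dd>0
    R=np.array(i['R']); f=f_of(i); u=np.stack([cc-i['cx'],rr-i['cy']],-1)/f; r=np.linalg.norm(u,axis=1)+1e-9
    c3=np.stack([u[:,0]/r*np.tan(r),u[:,1]/r*np.tan(r),np.ones_like(r)],-1)*dd[:,None]
    W=(c3-i['t'])@R; W=W[ok]; print('ring z pct',np.percentile(W[:,2],[5,25,50,75,95]).round(4),'xy',np.median(W,0).round(4),'tcp',T[2].round(4))
    g=(h[...,1]<70)&(h[...,2]>60)&(abs(xx-254)<14)&(yy>235)&(yy<275)
    rr,cc=np.nonzero(g); dd=d[rr,cc]; u=np.stack([cc-i['cx'],rr-i['cy']],-1)/f; r=np.linalg.norm(u,axis=1)+1e-9
    W=((np.stack([u[:,0]/r*np.tan(r),u[:,1]/r*np.tan(r),np.ones_like(r)],-1)*dd[:,None])-i['t'])@R
    W=W[W[:,2]>T[2]-.02]; print('disc',len(W),np.median(W,0).round(4) if len(W) else '', 'z spread',np.percentile(W[:,2],[10,90]).round(4) if len(W) else '')
E
```

```text
15.625 [0.5645318  0.15556059 0.12809516] [-0.71079693  0.41613482  0.47330267  1.81305607 -0.22610907  0.96560433
  1.30441288]
297.3186396354542 253.3570161123681 187.30153170437393 campos [0.48951041 0.16440683 0.27165514]
w3 [230 193  48  35 970] [253.45360825 209.05670103]
ring z pct [0.1986 0.2003 0.2007 0.2012 0.2017] xy [0.5574 0.1589 0.2007] tcp 0.231
disc 381 [0.5649 0.1573 0.2428] z spread [0.242  0.2436]
w4 [230 192  48  36 982] [253.50916497 208.95213849]
ring z pct [0.1755 0.1776 0.1781 0.1786 0.1792] xy [0.5556 0.1576 0.1781] tcp 0.2084
disc 389 [0.5631 0.156  0.2203] z spread [0.2195 0.2211]
w5 [ 230  196   50   44 1089] [253.73921028 213.30486685]
ring z pct [0.1218 0.1247 0.1252 0.1256 0.1263] xy [0.5569 0.1565 0.1252] tcp 0.1516
disc 387 [0.5643 0.156  0.1673] z spread [0.1664 0.1681]
w6 [ 229  208   51   50 1035] [252.86183575 224.4173913 ]
ring z pct [0.1206 0.1245 0.1251 0.1255 0.1263] xy [0.5546 0.1561 0.1251] tcp 0.1281
disc 21 [0.5592 0.1569 0.167 ] z spread [0.1663 0.1676]
```

```bash
python3 - <<'E'
from proj import *
for n in('w5','w6'):
    p,d,i,s=pickle.load(open(n+'.pkl','rb')); T=s['tool_pos'];R=s['tcp_rot']
    for h in(0,.01,.019):
        print(n,h,[pf(i,T+R@np.array([x,y,h])).round(1).tolist() for x in(-.011,.011) for y in(-.011,.011)])
p1=pickle.load(open('w5.pkl','rb'))[0];p2=p
im=np.hstack([cv2.resize(q[180:290,205:305],(400,440),interpolation=cv2.INTER_CUBIC) for q in(p1,p2)])
cv2.imwrite('pics/w56.png',cv2.convertScaleAbs(im,alpha=1.8)[:,:,::-1])
E
```

```text
w5 0 [[259.4, 234.3], [259.3, 273.7], [223.7, 233.2], [223.7, 274.8]]
w5 0.01 [[250.7, 235.3], [250.6, 272.6], [216.4, 234.3], [216.4, 273.6]]
w5 0.019 [[243.6, 236.1], [243.5, 271.8], [210.5, 235.2], [210.5, 272.6]]
w6 0 [[259.5, 234.3], [259.4, 273.7], [223.8, 233.2], [223.8, 274.8]]
w6 0.01 [[250.8, 235.3], [250.7, 272.6], [216.5, 234.3], [216.5, 273.6]]
w6 0.019 [[243.7, 236.1], [243.6, 271.8], [210.6, 235.2], [210.6, 272.6]]
```

View pics/w56.png

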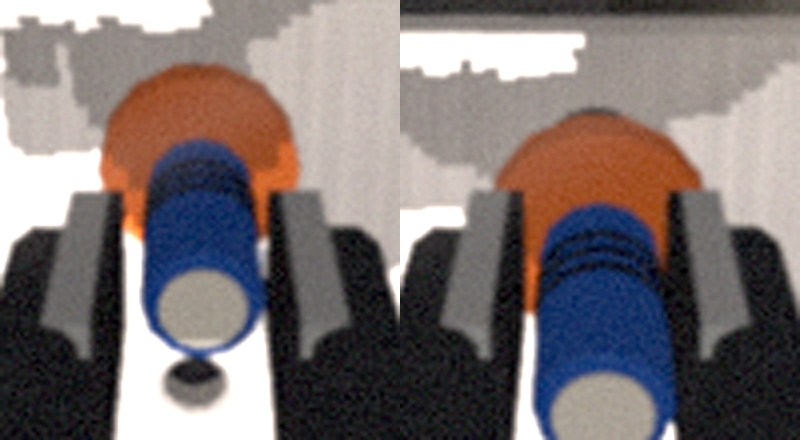

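The right panel (w6) shows the fingertips still above the ring: the pads overlap the ring's rim and occlude it, so no contact yet. I measure the tips from depth.

```bash
python3 - <<'E'
from proj import *
p,d,i,s=pickle.load(open('w6.pkl','rb')); T=s['tool_pos'];Rt=s['tcp_rot']; R=np.array(i['R']); f=f_of(i)
def wp(r,c):
    u=np.array([c-i['cx'],r-i['cy']])/f; t=np.linalg.norm(u); v=np.array([*(u/t*np.tan(t)),1])*d[r,c]; return R.T@(v-np.array(i['t']))
for c in (224,229,232,235,276,281):
    print(c,[(r,(Rt.T@(wp(r,c)-T)*1000).round(0).tolist()) for r in range(224,262,4)])
E
```

```text
224 [(224, [-4.0, -19.0, 33.0]), (228, [12.0, -15.0, -7.0]), (232, [11.0, -15.0, -10.0]), (236, [12.0, -14.0, -16.0]), (240, [11.0, -14.0, -19.0]), (244, [11.0, -14.0, -24.0]), (248, [11.0, -14.0, -26.0]), (252, [11.0, -13.0, -30.0]), (256, [12.0, -13.0, -35.0]), (260, [11.0, -13.0, -37.0])]
229 [(224, [7.0, -14.0, 8.0]), (228, [11.0, -13.0, -6.0]), (232, [12.0, -12.0, -11.0]), (236, [11.0, -12.0, -15.0]), (240, [12.0, -12.0, -20.0]), (244, [11.0, -12.0, -22.0]), (248, [11.0, -11.0, -27.0]), (252, [11.0, -11.0, -30.0]), (256, [12.0, -11.0, -35.0]), (260, [12.0, -10.0, -38.0])]
232 [(224, [10.0, -12.0, 3.0]), (228, [12.0, -11.0, -7.0]), (232, [11.0, -11.0, -10.0]), (236, [12.0, -11.0, -16.0]), (240, [12.0, -10.0, -20.0]), (244, [11.0, -10.0, -23.0]), (248, [11.0, -10.0, -27.0]), (252, [10.0, -10.0, -28.0]), (256, [8.0, -10.0, -28.0]), (260, [6.0, -10.0, -28.0])]
235 [(224, [10.0, -10.0, 2.0]), (228, [11.0, -10.0, -5.0]), (232, [9.0, -10.0, -5.0]), (236, [7.0, -10.0, -7.0]), (240, [5.0, -10.0, -7.0]), (244, [3.0, -10.0, -8.0]), (248, [2.0, -10.0, -9.0]), (252, [-1.0, -10.0, -9.0]), (256, [-3.0, -10.0, -10.0]), (260, [-5.0, -10.0, -10.0])]
276 [(224, [10.0, 12.0, 3.0]), (228, [11.0, 11.0, -6.0]), (232, [11.0, 11.0, -10.0]), (236, [11.0, 11.0, -15.0]), (240, [12.0, 10.0, -20.0]), (244, [11.0, 10.0, -24.0]), (248, [12.0, 10.0, -28.0]), (252, [11.0, 9.0, -31.0]), (256, [11.0, 9.0, -34.0]), (260, [12.0, 9.0, -38.0])]
281 [(224, [-4.0, 18.0, 33.0]), (228, [11.0, 14.0, -6.0]), (232, [11.0, 13.0, -11.0]), (236, [11.0, 13.0, -15.0]), (240, [11.0, 13.0, -19.0]), (244, [11.0, 12.0, -24.0]), (248, [11.0, 12.0, -27.0]), (252, [11.0, 12.0, -30.0]), (256, [12.0, 11.0, -35.0]), (260, [12.0, 11.0, -38.0])]
```

```bash
C="python3 -m crank"; N=/dev/null
$C '[0.22,0,0,0.003,0,0.22,0,0,0.006,0]' >$N && python3 ok.py 7 && $C '[0.22,0,0,0.003,0]' >$N && python3 ok.py 7 && $C '[0.22,0,0,0.003,0]' >$N && python3 ok.py 7 && $C '[0.22,0,0,0.003,0]' >$N && python3 ok.py 7 && $C '[0.22,0,0,0.003,0]' >$N && python3 ok.py 7 && $C '[0.22,0,0,0.003,0]' >$N && python3 ok.py 7 && $C '[0.22,0,0,0.002,0]' >$N && python3 ok.py 7  && $C '[0.22,0,0,0.002,0]' >$N && python3 ok.py 7 && $C '[0.22,0,0,0.002,0]' >$N && python3 ok.py 7
```

```text
15.93 0.1244 [-0.4 -0.8  3.1] [-0.11  0.05  0.  ]
16.05 0.123 [-0.1 -0.7  2.4] [-0.08  0.18 -0.05]
16.18 0.1211 [ 0.5 -1.2  2.9] [-0.14  0.13  0.02]
16.3 0.1191 [-0.6 -1.2  3. ] [-0.08  0.15 -0.01]
16.43 0.1173 [-0.  -0.3  2.6] [-0.18  0.08 -0.05]
16.55 0.1154 [-0.1 -1.   3.1] [-0.2   0.06 -0.02]
16.68 0.1142 [-0.5 -0.2  2.9] [-0.21  0.09 -0.02]
16.8 0.113 [-1.7 -1.8  2.3] [-0.17  0.11  0.03]
16.93 0.1118 [-0.3 -1.5  3.3] [-0.26  0.12 -0.05]
```

```bash
python3 look.py w7; cat > rd.py <<'E'
from proj import *
p,d,i,s=pickle.load(open(sys.argv[1]+'.pkl','rb')); T=s['tool_pos'];R=np.array(i['R']);f=f_of(i)
rr,cc=np.mgrid[:384,:512]; u=np.stack([cc-i['cx'],rr-i['cy']],-1)/f; r=np.linalg.norm(u,axis=-1)+1e-9
v=np.concatenate([u/r[...,None]*np.tan(r)[...,None],np.ones((384,512,1))],-1)*d[...,None]; W=(v-np.array(i['t']))@R
h=cv2.cvtColor(p,cv2.COLOR_RGB2HSV).astype(int)
q=np.hypot(W[...,0]-.5643,W[...,1]-.156)
m=(h[...,0]<15)&(h[...,1]>120)&(q<.02)&(d>0); print('ring',m.sum(),np.percentile(W[m][:,2],[5,25,50,75,95]).round(4))
m=(q<.02)&(W[...,2]>.14)&(h[...,1]<70)&(h[...,2]>60)&(d>0); print('disc',m.sum(), W[m].mean(0).round(4) if m.any() else '', np.percentile(W[m][:,2],[10,50,90]).round(4) if m.any() else '')
m=(abs(W[...,0]-.61)<.03)&(abs(W[...,1]-.10)<.03)|((abs(W[...,0]-.545)<.02)&(abs(W[...,1]-.10)<.02)); m&=(d>0)&(W[...,2]<.105)&(W[...,2]>.08);print('face z',np.median(W[m][:,2]) if m.any() else '')
for k in range(150,290,6): print(k,W[k,254].round(3)-[T[0],T[1],0],end=' | ')
E
python3 rd.py w7
```

```text
16.925 [0.56449288 0.15550147 0.11182971] [-0.70371965  0.43576783  0.46575465  1.82660566 -0.23800581  0.93436555
  1.31404828]
297.3186396354542 253.3570161123681 187.30153170437393 campos [0.48951048 0.16437193 0.25541966]
ring 1307 [0.1082 0.1119 0.1124 0.1129 0.1143]
disc 1079 [0.5614 0.1556 0.1609] [0.1446 0.1665 0.1678]
face z 0.09429302106206675
150 [-0.04449288  0.00549853  0.083     ] | 156 [-0.04149288  0.00549853  0.083     ] | 162 [-0.03749288  0.00449853  0.084     ] | 168 [-0.03449288  0.00449853  0.084     ] | 174 [-0.03049288  0.00349853  0.084     ] | 180 [-0.02649288  0.00349853  0.084     ] | 186 [-0.02349288  0.00249853  0.084     ] | 192 [-0.02049288  0.00249853  0.086     ] | 198 [-0.01949288  0.00249853  0.095     ] | 204 [-0.01549288  0.00149853  0.094     ] | 210 [-0.01249288  0.00149853  0.095     ] | 216 [-0.01549288  0.00149853  0.113     ] | 222 [-0.01249288  0.00149853  0.113     ] | 228 [-0.00849288  0.00149853  0.112     ] | 234 [-0.00449288  0.00049853  0.112     ] | 240 [-0.00449288  0.00049853  0.118     ] | 246 [-0.00849288  0.00049853  0.131     ] | 252 [-0.00749288  0.00049853  0.136     ] | 258 [-0.00949288  0.00149853  0.144     ] | 264 [-0.00849288  0.00049853  0.148     ] | 270 [-0.00749288  0.00049853  0.151     ] | 276 [-0.00849288  0.00049853  0.157     ] | 282 [-0.00849288  0.00049853  0.161     ] | 288 [-0.00749288  0.00049853  0.164     ] |
```

```bash
C="python3 -m crank"; N=/dev/null
$C '[0.22,0,0,0.002,0]' >$N && python3 ok.py 6 && $C '[0.22,0,0,0.002,0]' >$N && python3 ok.py 6 && $C '[0.22,0,0,0.002,0]' >$N && python3 ok.py 6 && $C '[0.22,0,0,0.002,0]' >$N && python3 ok.py 6 && $C '[0.22,0,0,0.001,0]' >$N && python3 ok.py 6 && $C '[0.22,0,0,0.001,0]' >$N && python3 ok.py 6 && $C '[0.22,0,0,0.001,0]' >$N && python3 ok.py 6  && $C '[0.22,0,0,0.001,0]' >$N && python3 ok.py 6 && $C '[0.22,0,0,0.001,0]' >$N && python3 ok.py 6 && $C '[0.22,0,0,0.001,0]' >$N && python3 ok.py 6&& $C '[0.22,0,0,0.001,0]' >$N && python3 ok.py 6&& $C '[0.22,0,0,0.001,0]' >$N && python3 ok.py 6
python3 look.py w8; python3 rd.py w8 | head -3
```

```text
17.1 0.1107 [-0.3 -1.1  2.6] [-0.22  0.1   0.05]
17.23 0.1094 [-0.4 -1.7  2.2] [-0.21  0.09 -0.04]
17.35 0.1082 [-0.5  0.1  2.1] [-0.19  0.06  0.02]
17.48 0.107 [0.7 0.1 3.1] [-0.18  0.11  0.06]
17.6 0.1064 [-0.6 -0.6  2.6] [-0.22  0.09  0.01]
17.73 0.1059 [ 0.7 -0.6  3.4] [-0.19  0.04 -0.03]
17.85 0.1053 [-0.8 -0.6  2.8] [-0.21  0.08  0.01]
17.98 0.1047 [-0.9 -0.5  3. ] [-0.21  0.14 -0.03]
18.1 0.1041 [-0.2 -0.6  2.7] [-0.24  0.05  0.04]
18.23 0.1034 [-0.4 -0.8  2.7] [-0.14  0.09 -0.01]
18.35 0.1028 [-0.5 -1.4  2.7] [-0.23  0.06 -0.  ]
18.48 0.1023 [-0.9 -0.7  3.7] [-0.34  0.24 -0.03]
18.475 [0.56447995 0.15549318 0.10230061] [-0.69935801  0.44760975  0.46099496  1.83406084 -0.24525133  0.91610964
  1.31987945]
297.3186396354542 253.3570161123681 187.30153170437393 campos [0.48948915 0.16436136 0.24589641]
ring 1455 [0.099  0.1024 0.1029 0.1034 0.1048]
disc 512 [0.5617 0.1552 0.1597] [0.1406 0.1666 0.1677]
face z 0.09413876042493885
```

```bash
C="python3 -m crank"; N=/dev/null
$C '[0.22,0,0,0.001,0]' >$N && python3 ok.py 8 && $C '[0.22,0,0,0.001,0]' >$N && python3 ok.py 8 && $C '[0.22,0,0,0.001,0]' >$N && python3 ok.py 8 && $C '[0.22,0,0,0.001,0]' >$N && python3 ok.py 8 && $C '[0.22,0,0,0.001,0]' >$N && python3 ok.py 8;  $C '[0.22,0,0,0,0]' >$N;python3 ok.py 8
python3 look.py w9; python3 rd.py w9 | head -3
```

```text
18.65 0.1021 [-1.7 -1.8  8.8] [-0.33  0.57  0.  ]
18.77 0.1022 [-1.6 -1.1  7.2] [-0.39  0.37 -0.  ]
18.775 [0.56447289 0.15546647 0.10220013] [-0.69911476  0.4477653   0.46097461  1.83410324 -0.24570949  0.91605657
  1.32020593]
297.3186396354542 253.3570161123681 187.30153170437393 campos [0.48950998 0.16431249 0.24580803]
ring 1456 [0.0989 0.1023 0.1028 0.1033 0.1045]
disc 510 [0.5618 0.155  0.1601] [0.1408 0.1666 0.1678]
face z 0.09414388011006705
```

```bash
C="python3 -m crank"; N=/dev/null
$C '[0.22,0,0,0.001,0]' >$N; python3 ok.py 11 && $C '[0.22,0,0,0.001,0]' >$N; python3 ok.py 8
$C '[0.22,0,0,-0.005,0,0.22,0,0,-0.02,0,0.22,0,0,-0.04,0,0.22,0,0,-0.06,0,0.22,0,0,-0.06,0]'
python3 look.py w10; python3 rd.py w10 | head -3
```

```text
18.95 0.1021 [-3.1 -1.7 12.1] [-0.37  0.85  0.02]
18.95 0.1021 [-3.1 -1.7 12.1] [-0.37  0.85  0.02]
time_s: 19.58
tool_pos: [0.5655, 0.1558, 0.1386]
tcp_rot: [[-0.992, 0.123, 0.003], [0.123, 0.992, 0.001], [-0.003, 0.002, -1.0]]
ft_force: [-0.5, 0.6, 0.1]
width: 0.216
gripper_force: 0.0
19.575 [0.56548493 0.15582765 0.1385894 ] [-0.71497541  0.40405338  0.47799584  1.80357094 -0.21961162  0.98342432
  1.29922402]
297.3186396354542 253.3570161123681 187.30153170437393 campos [0.49010979 0.16451619 0.28200532]
ring 1315 [0.101  0.1026 0.103  0.1035 0.1043]
disc 1240 [0.5606 0.1554 0.1654] [0.1481 0.167  0.1768]
face z 0.09444764197139786
```

The ring is seated, with a firm stop and its top 8 mm above the face. However, the head stands about 1.6 mm higher than at the press, so releasing may have lifted the probe slightly. I'll check by pressing gently on its top with shut fingers.

```bash
C="python3 -m crank"; N=/dev/null
$C '[0.22,0,0,-0.04,0,0.22,0,0,-0.08,0,0.22,0,0,-0.09,0,0.22,0,0,-0.09,0]'
$C '[0,0,0,0,0,0,0,0,0,0,0,0,0,0,0]'
python3 look.py w11; python3 rd.py w11 | head -3
```

```text
time_s: 20.12
tool_pos: [0.5642, 0.1556, 0.1907]
tcp_rot: [[-0.992, 0.123, -0.0], [0.123, 0.992, 0.0], [0.0, 0.0, -1.0]]
ft_force: [-0.5, 0.8, -1.2]
width: 0.219
gripper_force: 0.0
time_s: 20.5
tool_pos: [0.5642, 0.1554, 0.1906]
tcp_rot: [[-0.992, 0.123, -0.001], [0.123, 0.992, -0.0], [0.001, -0.0, -1.0]]
ft_force: [0.9, 1.2, 0.6]
width: -0.003
gripper_force: 0.0
20.5 [0.56423229 0.15544105 0.1905563 ] [-0.73427571  0.34866747  0.49702781  1.75111298 -0.18472786  1.08909898
  1.2706625 ]
297.3186396354542 253.3570161123681 187.30153170437393 campos [0.4893358  0.16437235 0.33421005]
ring 836 [0.1016 0.1026 0.1031 0.1036 0.2451]
disc 493 [0.5607 0.1561 0.193 ] [0.1653 0.1688 0.2382]
face z 0.09456897452236865
```

```bash
C="python3 -m crank"; N=/dev/null; k="python3 ok.py 2.5"
$C '[0,0,0,0.003,0]' >$N && $k && $C '[0,0,0,0.003,0]' >$N && $k && $C '[0,0,0,0.003,0]' >$N && $k && $C '[0,0,0,0.003,0]' >$N && $k && $C '[0,0,0,0.003,0]' >$N && $k && $C '[0,0,0,0.003,0]' >$N && $k && $C '[0,0,0,0.003,0]' >$N && $k && $C '[0,0,0,0.003,0]' >$N && $k && $C '[0,0,0,0.002,0]' >$N && $k && $C '[0,0,0,0.002,0]' >$N && $k && $C '[0,0,0,0.002,0]' >$N && $k
```

```text
20.68 0.1892 [-0.6  0.3  0.3] [ 0.02 -0.01  0.  ]
20.8 0.1873 [ 0.3  0.2 -0.1] [ 0.   -0.03  0.01]
20.93 0.1855 [ 0.  -0.7  0.2] [0.01 0.01 0.03]
21.05 0.1837 [ 0.1  0.2 -0.1] [ 0.01 -0.03 -0.  ]
21.18 0.182 [-0.4 -0.2 -0.3] [ 0.    0.02 -0.02]
21.3 0.1801 [-0.8  0.4 -0.3] [-0.03 -0.02 -0.01]
21.43 0.1784 [-0.5 -0.6  0.5] [ 0.   -0.05  0.01]
21.55 0.1766 [-0.6  0.7 -0. ] [ 0.01 -0.05  0.08]
21.68 0.1753 [ 0.1 -0.1 -0.5] [-0.01  0.04 -0.02]
21.8 0.1742 [ 0.1 -0.5  0.3] [-0.    0.04  0.01]
21.93 0.173 [-0.   0.5 -1. ] [-0.03  0.05 -0.01]
```

```bash
C="python3 -m crank"; N=/dev/null; k="python3 ok.py 10"
$C '[0,0,0,0.001,0]' >$N && $k && $C '[0,0,0,0.001,0]' >$N && $k && $C '[0,0,0,0.001,0]' >$N && $k && $C '[0,0,0,0.001,0]' >$N && $k && $C '[0,0,0,0.001,0]' >$N && $k && $C '[0,0,0,0.001,0]' >$N && $k && $C '[0,0,0,0.001,0]' >$N && $k && $C '[0,0,0,0.001,0]' >$N && $k && $C '[0,0,0,0.001,0]' >$N && $k && $C '[0,0,0,0.001,0]' >$N && $k && $C '[0,0,0,0.001,0]' >$N && $k
```

```text
22.05 0.1724 [ 0.5 -0.2  0.2] [ 0.   -0.   -0.03]
22.18 0.1719 [ 0.4 -0.8 -0. ] [-0.02 -0.01 -0.01]
22.3 0.1713 [-0.3 -0.3 -0.2] [-0.   -0.05  0.01]
22.43 0.1707 [ 0.5 -0.2  0.7] [ 0.04 -0.02 -0.  ]
22.55 0.1701 [ 0. -0.  1.] [-0.01  0.    0.03]
22.68 0.1694 [ 0.6 -0.7 -0.5] [-0.05  0.01 -0.04]
22.8 0.1688 [-0.3 -0.6  0.3] [0.01 0.03 0.03]
22.93 0.1682 [-0.3 -0.6  0.1] [-0.01  0.01  0.01]
23.05 0.1676 [0.3 0.6 0.7] [ 0.   -0.03  0.04]
23.18 0.167 [ 0.   0.6 -0.9] [-0.02 -0.03 -0.01]
23.3 0.1665 [ 0.1 -0.6  0.1] [0.05 0.02 0.01]
```

```bash
C="python3 -m crank"; N=/dev/null; k="python3 ok.py 9"
$C '[0,0,0,0.001,0]' >$N && $k && $C '[0,0,0,0.001,0]' >$N && $k && $C '[0,0,0,0.001,0]' >$N && $k && $C '[0,0,0,0.001,0]' >$N && $k && $C '[0,0,0,0.001,0]' >$N && $k && $C '[0,0,0,0.001,0]' >$N && $k && $C '[0,0,0,0.001,0]' >$N && $k && $C '[0,0,0,0.001,0]' >$N && $k && $C '[0,0,0,0.001,0]' >$N && $k && $C '[0,0,0,0.001,0]' >$N && $k && $C '[0,0,0,0.001,0]' >$N && $k; python3 look.py w12; python3 rd.py w12 | head -3
```

```text
23.43 0.1659 [ 0.1 -0.3  0.2] [-0.06  0.    0.01]
23.55 0.1657 [-0.8 -0.9  4.7] [-0.06  0.23  0.01]
23.68 0.1656 [-1.2 -0.8  6.5] [-0.06  0.35  0.03]
23.8 0.1653 [-1.5  0.2  7. ] [-0.04  0.4   0.06]
23.93 0.1649 [-1.3 -1.   8.5] [-0.09  0.42  0.04]
24.05 0.1648 [-1.9 -1.2 11.7] [-0.12  0.53 -0.02]
24.05 [0.56541751 0.15570146 0.16477128] [-0.72496164  0.37533519  0.48866923  1.77814659 -0.20231661  1.03538691
  1.285186  ]
297.3186396354542 253.3570161123681 187.30153170437393 campos [0.49014658 0.1643976  0.3082389 ]
ring 1046 [0.1015 0.1026 0.1031 0.1036 0.2125]
disc 257 [0.5582 0.1563 0.1922] [0.1696 0.194  0.2159]
face z 0.09455889432445908
```

```bash
C="python3 -m crank"; N=/dev/null; k="python3 ok.py 13"
$C '[0,0,0,0,0]' >$N; $k && $C '[0,0,0,0.001,0]' >$N && $k && $C '[0,0,0,0.001,0]' >$N && $k && $C '[0,0,0,0.001,0]' >$N ; $k; $C '[0,0,0,0,0]' >$N; $k
```

```text
24.23 0.1648 [-2.   0.3  9.4] [-0.14  0.48 -0.05]
24.35 0.1645 [-1.3 -0.7 11.9] [-0.08  0.48  0.03]
24.48 0.1643 [-2.1 -0.4 13.3] [-0.1   0.51  0.02]
24.48 0.1643 [-2.1 -0.4 13.3] [-0.1   0.51  0.02]
24.6 0.1643 [-2.7 -0.2 11.7] [-0.07  0.43 -0.04]
```

```bash
C="python3 -m crank"; N=/dev/null; k="python3 ok.py 14.5"
$C '[0,0,0,0.001,0]' >$N && $k && $C '[0,0,0,0.001,0]' >$N && $k; $C '[0,0,0,0,0]' >$N; $k
```

```text
24.73 0.1642 [-2.9 -0.6 15.6] [-0.14  0.63 -0.02]
24.85 0.1643 [-2.  -0.4 13.5] [-0.06  0.53  0.04]
```

```bash
C="python3 -m crank"
$C '[0,0,0,-0.005,0,0,0,0,-0.02,0,0,0,0,-0.045,0,0,0,0,-0.045,0,0,0,0,-0.045,0]'
python3 look.py w13; python3 rd.py w13 | head -3
python3 - <<'E'
from proj import *
# head top height from wrist pictures: blue-neighbouring disc, height band only
for n in('w11','w13'):
    p,d,i,s=pickle.load(open(n+'.pkl','rb')); R=np.array(i['R']);f=f_of(i)
    rr,cc=np.mgrid[:384,:512]; u=np.stack([cc-i['cx'],rr-i['cy']],-1)/f; r=np.linalg.norm(u,axis=-1)+1e-9
    W=(np.concatenate([u/r[...,None]*np.tan(r)[...,None],np.ones((384,512,1))],-1)*d[...,None]-np.array(i['t']))@R
    m=(np.hypot(W[...,0]-.5643,W[...,1]-.156)<.008)&(abs(W[...,2]-.167)<.004)
    print(n,m.sum(),np.median(W[m],0).round(4),np.percentile(W[m][:,2],[20,80]).round(4))
E
```

```text
time_s: 25.48
tool_pos: [0.5643, 0.1556, 0.188]
tcp_rot: [[-0.992, 0.123, -0.0], [0.123, 0.992, 0.0], [0.0, 0.0, -1.0]]
ft_force: [0.5, -0.7, -1.0]
width: -0.003
gripper_force: 0.0
25.475 [0.56429235 0.15559268 0.18803034] [-0.73363991  0.35089396  0.49631485  1.75424543 -0.18657196  1.08333584
  1.27216971]
297.3186396354542 253.3570161123681 187.30153170437393 campos [0.48935915 0.16441722 0.33163976]
ring 868 [0.1026 0.1035 0.104  0.1046 0.2637]
disc 422 [0.5606 0.1557 0.1961] [0.1649 0.1969 0.2362]
face z 0.09457297958191511
w11 349 [0.5615 0.1562 0.1668] [0.166  0.1675]
w13 261 [0.5619 0.1555 0.1661] [0.1652 0.167 ]
```

Measured rebound: the ring rose about 0.9 mm with the stem when I let off, and the probe sits about 0.7 mm deeper than before. I'll seat the ring again; the earlier push did not rebound.

```bash
C="python3 -m crank"; N=/dev/null; k="python3 ok.py 8.5"
$C '[0.22,0,0,0,0,0.22,0,0,0,0,0.22,0,0,0,0]' | tail -2
$C '[0.22,0,0,0.03,0,0.22,0,0,0.06,0]' >$N && python3 ok.py 3 && $C '[0.22,0,0,0.02,0,0.22,0,0,0.04,0,0.22,0,0,0.06,0,0.22,0,0,0.068,0,0.22,0,0,0.068,0]' >$N && python3 ok.py 5 && $C '[0.22,0,0,0.003,0,0.22,0,0,0.006,0]' >$N && $k && $C '[0.22,0,0,0.002,0]' >$N && $k && $C '[0.22,0,0,0.002,0]' >$N && $k && $C '[0.22,0,0,0.001,0]' >$N && $k && $C '[0.22,0,0,0.001,0]' >$N && $k && $C '[0.22,0,0,0.001,0]' >$N && $k && $C '[0.22,0,0,0.001,0]' >$N && $k
```

```text
width: 0.219
gripper_force: 0.0
26.15 0.1505 [ 0.   0.4 -0.4] [ 0.   -0.06 -0.01]
26.77 0.111 [-0.3 -0.4 -0.4] [ 0.06 -0.05  0.02]
27.02 0.108 [-0.4  0.1 -0.1] [ 0.02 -0.03  0.08]
27.15 0.1066 [ 0.  -0.1  1.4] [-0.01  0.01  0.01]
27.27 0.1053 [-0.   0.5 -0.4] [-0.05 -0.01  0.01]
27.4 0.1046 [ 0.5 -0.3 -0.5] [ 0.02 -0.    0.01]
27.52 0.104 [-1.3  0.3  0.6] [-0.01  0.05 -0.01]
27.65 0.1034 [1.  0.2 0.2] [ 0.03 -0.01 -0.06]
27.77 0.1031 [-1.1 -0.2  3.2] [ 0.06  0.22 -0.07]
```

```bash
C="python3 -m crank"; N=/dev/null; k="python3 ok.py 8.5"
$C '[0.22,0,0,0.001,0]' >$N && $k && $C '[0.22,0,0,0.001,0]' >$N && $k && $C '[0.22,0,0,0.001,0]' >$N && $k && $C '[0.22,0,0,0.001,0]' >$N && $k && $C '[0.22,0,0,0.001,0]' >$N && $k && $C '[0.22,0,0,0.001,0]' >$N && $k
$C '[0.22,0,0,0,0]' >$N; $k; python3 look.py w14|tail -1; python3 rd.py w14|head -2
$C '[0.22,0,0,-0.003,0,0.22,0,0,-0.01,0,0.22,0,0,-0.04,0,0.22,0,0,-0.06,0,0.22,0,0,-0.06,0]' >$N; python3 ok.py 9; python3 look.py w15|tail -1; python3 rd.py w15|head -2
$C '[0.22,0,0,-0.05,0,0.22,0,0,-0.09,0,0.22,0,0,-0.09,0,0,0,0,-0.09,0,0,0,0,-0.09,0]' >$N; python3 ok.py 9; python3 look.py w16|tail -1; python3 rd.py w16|head -2
```

```text
27.9 0.1026 [-0.7  0.6  3.2] [0.08 0.21 0.01]
28.02 0.1023 [-1.9  0.4  7.3] [ 0.11  0.6  -0.  ]
28.15 0.1022 [-3.4 -0.5 11.3] [-0.06  0.87  0.08]
28.27 0.1023 [-1.6  0.3  9.1] [-0.01  0.66  0.04]
297.3186396354542 253.3570161123681 187.30153170437393 campos [0.48959971 0.16450729 0.24587744]
ring 1438 [0.0992 0.1025 0.103  0.1034 0.1046]
disc 472 [0.5624 0.1556 0.1588] [0.1407 0.1659 0.1672]
28.95 0.1388 [ 0.2 -0.7  0. ] [ 0.01 -0.06  0.02]
297.3186396354542 253.3570161123681 187.30153170437393 campos [0.49020949 0.16447713 0.28220973]
ring 1339 [0.1008 0.1027 0.1032 0.1036 0.1046]
disc 1188 [0.5614 0.1553 0.1655] [0.1483 0.1664 0.1772]
29.62 0.1897 [ 0.3 -0.6  0.1] [-0.   -0.04  0.02]
297.3186396354542 253.3570161123681 187.30153170437393 campos [0.48891094 0.16436588 0.33347444]
ring 867 [0.1016 0.1027 0.1032 0.1038 0.2625]
disc 413 [0.5602 0.1559 0.1972] [0.1649 0.1984 0.2375]
```

```bash
python3 -m crank '[0,0,0,-0.05,0,0,0,0,-0.1,0,0,0,0,-0.1,0,0,0,0,-0.1,0]' | head -2; python3 -c "
from rig import bot; print(bot.job_done())"
```

```text
time_s: 30.18
tool_pos: [0.5638, 0.1555, 0.25]
the job is handed in; nothing more can be done
None
```

I handed the job in at 30 s: the probe stands upright in the thermometer well with its orange ring back down on the block and the arm clear, but after I let go it rose an estimated 0.3–0.7 mm from where the bottom felt firm. No verdict came back; peak wrist forces were about 16 N pressing the probe and 12 N pressing the ring.

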